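Slide the sugar board along its rails until it drops home

ROBOT

A 6-joint arm with a two-finger parallel gripper is mounted at the origin on a cart in front of the work surface, level with it; the furniture and walls round the work are solid. World frame = base frame: x ahead of the robot, y to its left, z up, the work surface at z = 0. Lengths are in m, angles in rad, forces in N, time in s.
With the tool pointing down it reaches from about 0.275 to 0.85 m from the base axis. Payload 19 kg.
Tool frame: the origin (TCP) lies at the very end of the fingers, on their centre line; the grasp point (between the pads) lies 19 mm behind it; z points along the fingers, y is the direction in which the jaws open and shut (so a half turn about z gives the same grasp; the last joint's range is limited). The gripper opens to 85 mm and grips with 20 to 120 N. Pads are 22 mm wide; open, the fingers measure 114 mm over their backs; the gripper's body (76 mm by 85 mm) begins 54 mm behind the grasp point. The pads swing forward as they close: fully open they stand 13 mm farther back than shut.
Start: joints at [-1.396, 0.15, 1.437, -0, 1.554, -0.134], TCP at [0.175, -0.548, 0.231] pointing down, gripper open.
Joint ranges: [-2.8, 2.8], [-0.68, 2.1], [0.12, 2.68], [-1.39, 4.53], [0.16, 2.79], [-2.81, 2.81]. Speed limits (rad/s): [1.89, 1.89, 2.22, 3.01, 3.01, 3.01].

INTERFACE

Orientations are given as a unit quaternion [x, y, z, w].
In Python, from station import arm gives the robot as it stands.
- The arm moves only by the shell command python3 -m handwheel 'ROWS' [FORCE]. ROWS is JSON, a list that holds one entry, the list of rows, each a list of 5 numbers: the shift along the tool's x, y, z in m, then the turn about the tool's z in rad, then the closure in counts, from 0 (fully open) to 255 (shut). A call has 1 to 8 rows; each row shifts and turns the commanded pose from where the row before left it, along the tool's axes as they then stand; what a row does not reach is not made up. A row lasts 1/12 s, in which the tool goes at most 41.7 mm and 7.16 degrees, less where a joint would pass 70% of its speed; a pose out of reach is approached as far as the arm can. A call is refused whole if a number of a shift passes 0.0417 or a number of a turn 0.125, either way. A call with a gripper value outside its range is refused whole. The fingers move at their own pace and stop on an object; FORCE is the grip in N (left out, the last holds). Time passes only in rows, so rows that do not move let the fingers close. It gives the time, the measured TCP pose, the force and the opening at its end, in the units of the state.
- arm.state(): the state, without advancing time (a new reading comes with each control period).
- arm.capture(name): name is "scene" or "side" or "wrist"; returns (picture, depth): 400x640x3 uint8, red, green, blue; 400x640 float32, m along the optical axis (not along the pixel's ray), 0 where there is no reading.
- arm.get_calibration(name): a dict with "camera_matrix" (3x3 intrinsics, pixels), "rvec" (rotation vector, rad) and "tvec" (3), from world to camera coordinates, as OpenCV has them. Camera axes: x right, y down, z forward; pixel columns grow to the right and rows downward; lengths in m; the calibration is good to about 2 mm. A picture is of the moment at which its call begins: read the wrist's pose just before it. get_calibration takes no time and is no camera call; for the wrist camera it gives the pose at the moment of the call.
- arm.job_done(): hands the job in, once; it reports no verdict.
Trained networks look in the newest picture that a camera, given by its name, has taken for a name from the list of things; names that differ only in an ending like _2 or _b are one class to them, and where a whole thing is asked for, a point or a joint stands for the part that bears it (a point fixed in the world has none). Each returns a list of dicts, best first, with "score" (0 to 1); they miss things now and then, are a little off and sometimes report something else, mostly with a low value. They report only what shows in the picture. A call takes as long as a camera call.
- arm.boxes_of(label, camera): "position" ([column, row] in pixels, amid what is visible of it).
- arm.cut_out(label, camera): "pixels" (400x640 bool, what is visible of it) and "position" ([column, row] in pixels, amid what is visible of it).
The state is a dict: "time": time; "qpos": joint angles; "qd": joint speeds; "joint_efforts": joint torques, N m; "position": TCP position; "ee_rot": TCP orientation; "force": force on the tool from outside, world axes, zero at the start; "moment": the same for the moment, N m; "opening": finger opening in m.
Only numpy, scipy, OpenCV 4.12 (cv2) and the standard library are available. Lean on these libraries where they do the work, as an engineer would, in place of code of your own. Each camera call takes 0.05 s, during which the arm holds its last target.

TASK

Push the wooden board with the sugar tub on it along its two rails, towards the coffee machine, with a fingertip against its upright end plate, until all four feet drop into the notches in the rails and it sits level; then let go of it and move clear. Only push: do not pinch or lift the board, do not touch the tub, which must stay standing on the board, and leave the other things on the counter and the stand as they are.

Things in the scene. Friction and masses are not known exactly. Their poses are not given: they have to be found in the camera images.
- stand: Fixed low stand, 300 x 125 x 52 mm, two aluminium rails between dark guide strips. Origin: on the counter under its centre. +x: along the rails, the way to push (to the coffee machine); z up. Rails 16 mm wide at y = -47 and +47, tops at z = 40; guide strips to z = 52, outside the rails, leave the board 1.5 mm play each side. Open between the rails (78 mm) but for cross ties up to z = 17. No end stops.
- home (a point): Point on the stand midway between the notches, 34 mm above its origin: where the board's origin is when home. Each rail has two notches, 21 mm long and 6 mm deep (floor at z = 34 in the stand's frame), centred 50 mm before and after this point along the rails.
- board: Loose wooden board, 130 (x) x 110 (y) mm, 0.35 to 0.7 kg, riding on the rails. Origin: under its centre, at the undersides of its feet; x as the stand's x. Four feet 16 x 16 x 8 mm at x = +-50, y = +-47. Deck z = 8 to 20. Starts 30 to 75 mm short of home, 6 mm higher; sliding takes 1 to 5 N. Home: dropped 6 mm, all feet in the notches, about 2.5 mm play along x, then the notch walls resist.
- push_face (a point): Centre of the outer (-x) face of the upright end plate at the board's -x end, 65 mm from the board's centre and 40 mm above the undersides of its feet: push here, towards +x. The plate is 100 mm wide, 9 mm thick with its rubber strip, and stands z = 20 to 55 mm in the board's frame (so to 95 mm above the counter while riding).
- liner: Black rubber strip, 4 x 96 x 34 mm, fixed on the inner (+x, tub) side of the board's end plate. Origin: its centre. A pinch of the end plate would press on it; do not pinch.
- sugar_tub: White yoghurt-style tub with a foil lid, 72 mm across and 72 mm tall, about 0.1 kg, loose, standing on the board with its axis about 22 mm to the +x side of the board's centre. Origin: centre of its underside; z up.
- jigger: Bystander: double steel jigger, 45 mm across, 87 mm tall, standing just behind the stand (the wall's side). Origin: centre of its underside.
- soda_can: Bystander: drinks can, 53 mm across, 134 mm tall, standing just behind the stand. Origin: centre of its underside.
- biscuit_box: Bystander: flat red carton, 98 x 165 x 42 mm, lying to the right of the stand. Origin: centre of its underside.

How it is judged:
By the outcome, as a careful person would: the job done as asked, in the order asked, and still so for the second after the job is handed in, with the robot touching nothing.
It also fails if it takes over 42 s, if anything falls off the work surface, if the arm or the gripper's body presses on something with over 40 N, if the wrist force passes 120 N, or if a joint passes its speed limit or range.

## Working session

There is one attempt and no reset: what is moved stays moved. The work goes in short steps, Python scripts to look and compute and a shell command to move; the robot and the scene stay as the last step left them, time stands still between calls to the robot, and variables do not carry over. Pictures are saved under pics/ and viewed, and the job is handed in when it is done.

```bash
mkdir -p pics; ls; cat > h.py <<'E'
import numpy as np, cv2
from station import arm
from scipy.spatial.transform import Rotation as R
def cal(n):
    c=arm.get_calibration(n); K=np.array(c["camera_matrix"],float); Rm=cv2.Rodrigues(np.array(c["rvec"],float))[0]; t=np.array(c["tvec"],float).ravel(); return K,Rm,t
def pts(n,d,mask,c=None):
    K,Rm,t=c or cal(n); v,u=np.nonzero(mask&(d>0)); z=d[v,u]
    P=np.stack([(u-K[0,2])/K[0,0]*z,(v-K[1,2])/K[1,1]*z,z],1)
    return (P-t)@Rm,u,v
def proj(n,P,c=None):
    K,Rm,t=c or cal(n); q=(np.atleast_2d(P)@Rm.T+t)@K.T; return q[:,:2]/q[:,2:]
def save(name,im): cv2.imwrite("pics/"+name,im[:,:,::-1])
E
python3 - <<'E'
from h import *
s=arm.state();print({k:np.round(v,3) for k,v in s.items()})
for n in ("scene","side"):
    im,d=arm.capture(n); save(n+"0.png",im); np.save(n+"0.npy",d)
    for l in ("board","push_face","sugar_tub","stand","jigger","soda_can","biscuit_box","liner"):
        r=arm.cut_out(l,n)
        for x in r[:2]:
            P,u,v=pts(n,d,x["pixels"])
            print(n,l,round(x["score"],2),np.round(x["position"]),x["pixels"].sum(),np.round(np.median(P,0),3) if len(P) else "",np.round(np.percentile(P,2,axis=0),3),np.round(np.percentile(P,98,axis=0),3))
print(arm.state()["time"])
E
```

```text
pics
{'time': np.float64(0.0), 'qpos': array([-1.396,  0.151,  1.438,  0.   ,  1.554, -0.134]), 'qd': array([-0.001,  0.   , -0.001, -0.001,  0.001,  0.   ]), 'joint_efforts': array([ 2.0000e-03, -7.1304e+01, -5.7088e+01, -0.0000e+00,  9.0000e-03,
       -0.0000e+00]), 'position': array([ 0.175, -0.548,  0.231]), 'ee_rot': array([ 0.988,  0.154, -0.   , -0.001]), 'force': array([-0.091, -0.312,  0.051]), 'moment': array([-0.01 ,  0.031,  0.005]), 'opening': np.float64(0.085)}
scene board 0.65 [273. 224.] 1735 [ 0.44  -0.32   0.059] [ 0.383 -0.37   0.05 ] [ 0.523 -0.23   0.094]
scene sugar_tub 0.98 [268. 199.] 982 [ 0.463 -0.284  0.127] [ 0.435 -0.301  0.063] [ 0.502 -0.239  0.13 ]
scene stand 0.61 [284. 246.] 1498 [ 0.459 -0.328  0.035] [ 0.363 -0.395 -0.002] [ 0.616 -0.102  0.058]
scene jigger 0.8 [309. 209.] 611 [ 0.546 -0.337  0.058] [ 0.53  -0.354 -0.002] [ 0.578 -0.308  0.086]
scene soda_can 0.95 [304. 172.] 1040 [ 0.603 -0.247  0.084] [ 0.591 -0.26  -0.002] [ 0.665 -0.187  0.132]
scene biscuit_box 0.91 [366. 267.] 3829 [ 0.513 -0.519  0.041] [ 0.45  -0.593  0.003] [ 0.589 -0.42
[... 248 characters left out ...]
 1655 [ 0.468 -0.285  0.13 ] [ 0.439 -0.298  0.066] [ 0.501 -0.238  0.133]
side stand 0.91 [269. 243.] 2811 [ 0.478 -0.317  0.037] [ 0.368 -0.391  0.006] [ 0.616 -0.092  0.054]
side jigger 0.89 [309. 215.] 934 [ 0.55  -0.339  0.06 ] [ 0.533 -0.352  0.004] [ 0.572 -0.311  0.087]
side jigger 0.28 [249. 223.] 2945 [ 0.446 -0.319  0.062] [ 0.387 -0.368  0.048] [ 0.53  -0.226  0.096]
side soda_can 0.84 [314. 162.] 1625 [ 0.613 -0.25   0.091] [ 0.595 -0.258  0.016] [ 0.641 -0.213  0.135]
side biscuit_box 0.94 [342. 302.] 6428 [ 0.52  -0.523  0.043] [ 0.454 -0.591  0.005] [ 0.593 -0.427  0.045]
side liner 0.54 [248. 181.] 1666 [ 0.468 -0.284  0.13 ] [ 0.439 -0.298  0.065] [ 0.503 -0.235  0.133]
0.9
```

```bash
python3 - <<'E'
import cv2
for n in("scene","side"):
    im=cv2.imread(f"pics/{n}0.png"); cv2.imwrite(f"pics/{n}0z.png",cv2.resize(im[120:330,180:440],None,fx=3,fy=2.8,interpolation=cv2.INTER_CUBIC))
E
```

```text
(no output)
```

View pics/scene0.png

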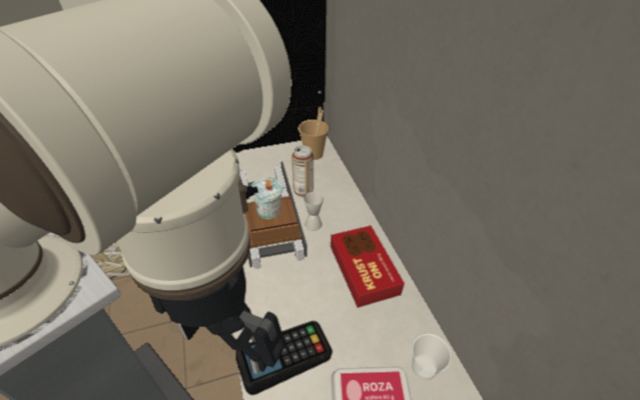

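```bash
python3 - <<'E'
from h import *
for n in("scene","side"):
    d=np.load(n+"0.npy"); P,u,v=pts(n,d,d>0)
    # region of the plate top and deck and strips
    reg=(P[:,0]>.3)&(P[:,0]<.75)&(P[:,1]>-.42)&(P[:,1]<0)
    for name,lo,hi in(("platetop",.090,.099),("deck",.056,.066),("strip",.046,.0555)):
        m=reg&(P[:,2]>lo)&(P[:,2]<hi); Q=P[m]
        if name=="platetop": Q=Q[(Q[:,1]<-.28)&(Q[:,0]<.47)]
        if len(Q)<4: print(n,name,len(Q));continue
        r=cv2.minAreaRect(Q[:,:2].astype(np.float32)*1000); print(n,name,len(Q),np.round(r[0]),np.round(r[1]),round(r[2],1),Q[:,2].mean().round(4))
E
```

```text
scene platetop 239 [ 439. -318.] [67. 97.] 57.7 0.0932
scene deck 1434 [ 619. -227.] [416. 311.] 57.7 0.0596
scene strip 683 [ 613. -236.] [438. 318.] 56.4 0.0507
side platetop 422 [ 442. -316.] [67. 99.] 56.3 0.0946
side deck 2274 [ 621. -224.] [417. 313.] 57.6 0.0611
side strip 1273 [ 614. -231.] [439. 320.] 57.0 0.0519
```

View pics/side0z.png

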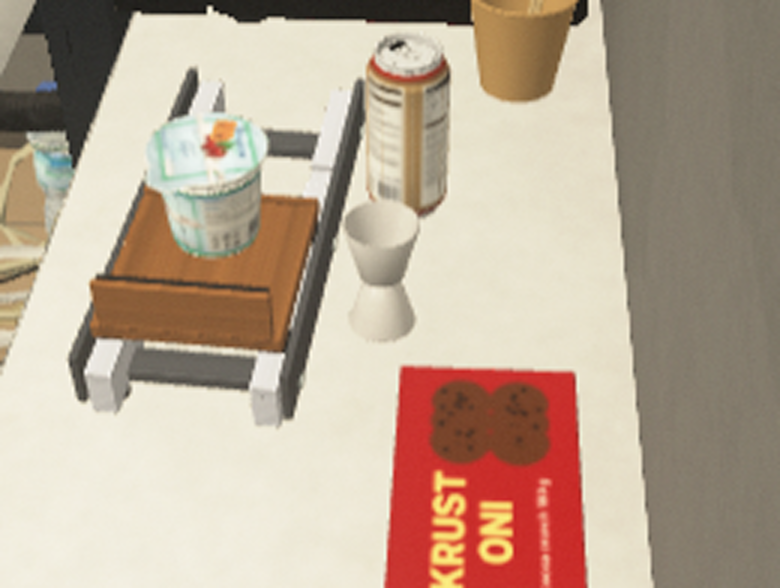

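View pics/side0.png

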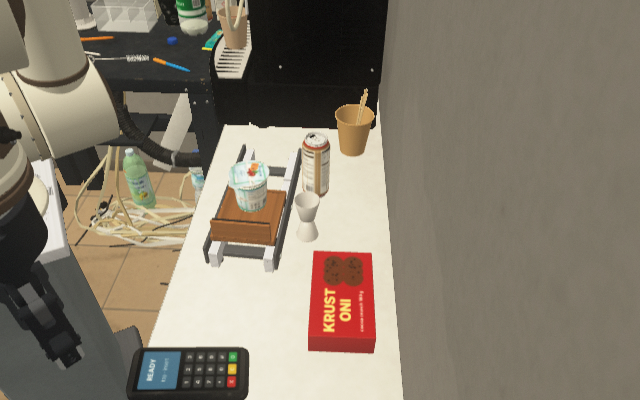

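```bash
cat > fit.py <<'E'
from h import *
from scipy.optimize import minimize
def stripfit(n,d,c=None,zs=0.,th0=57.0,c0=(.49,-.24)):
    P,u,v=pts(n,d,d>0,c)
    m=(abs(P[:,2]-zs-.052)<.004); Q=P[m][:,:2]
    # robust: maximise points inside strips region in frame (x0,y0,th); strips |y| in [56.5,62.5], |x|<150
    def loc(p,Q):
        a=p[2]; r=Q-p[:2]; return np.c_[r[:,0]*np.cos(a)+r[:,1]*np.sin(a),-r[:,0]*np.sin(a)+r[:,1]*np.cos(a)]
    Q=Q[np.linalg.norm(Q-c0,axis=1)<.2]
    def cost(p):
        L=loc(p,Q); e=np.hypot(np.maximum(abs(abs(L[:,1])-.0595)-.001,0),np.maximum(abs(L[:,0])-.149,0)); return np.minimum(e/.006,1).sum()
    best=None
    for th in np.radians(th0+np.array([-3,0,3])):
      for dx in(-.02,0,.02):
       for dy in(-.02,0,.02):
        r=minimize(cost,[c0[0]+dx,c0[1]+dy,th],method="Nelder-Mead",options=dict(xatol=1e-5,fatol=1e-3,maxiter=600,initial_simplex=np.array([c0[0]+dx,c0[1]+dy,th])+np.array([[0,0,0],[.01,0,0],[0,.01,0],[0,0,.03]])))
        if best is None or r.fun<best.fun: best=r
    L=loc(best.x,Q); k=abs(abs(L[:,1])-.0595)<.005
    print(n,np.round(best.x[:2],4),np.degrees(best.x[2]).round(2),best.fun.round(1),len(Q),"x-range + side",np.round(np.percentile(L[k&(L[:,1]>0),0],[0,1,99,100])*1000),"- side",np.round(np.percentile(L[k&(L[:,1]<0),0],[0,1,99,100])*1000))
    return best.x,loc
E
python3 - <<'E'
from fit import *
for n in("side","scene"):
    d=np.load(n+"0.npy"); p,loc=stripfit(n,d)
    P,u,v=pts(n,d,d>0); L=loc(p,P[:,:2])*1000; z=P[:,2]*1000
    near=(abs(L[:,0])<160)&(abs(L[:,1])<70)
    for nm,lo,hi in(("top",92,99),("deck",57,64),("rail",36,44)):
        m=near&(z>lo)&(z<hi)
        if nm=="top": m&=(L[:,0]<-20)
        print(nm,m.sum(),np.round(np.percentile(L[m],[1,10,50,90,99],axis=0).T,1).tolist())
    m=near&(z>65)&(z<90)&(L[:,0]<-60); print("face",m.sum(),np.round(np.percentile(L[m],[5,50,95],axis=0).T,1).tolist())
    m=near&(z>110); print("tubtop",np.round(cv2.minEnclosingCircle(L[m].astype(np.float32))[0]),np.median(z[m]))
    print(cv2.Rodrigues(np.zeros(3))[0][0,0], -cal(n)[1].T@cal(n)[2])
E
```

```text
side [ 0.4952 -0.237 ] 56.3 371.9 935 x-range + side [-149. -148.  149.  151.] - side [-149. -147.  144.  149.]
top 400 [[-128.3, -127.1, -122.5, -61.7, -45.5], [-48.0, -37.5, -2.0, 35.0, 47.1]]
deck 1598 [[-127.7, -125.2, -62.9, -16.0, -1.8], [-54.6, -50.2, -18.5, 46.1, 53.7]]
rail 823 [[-148.7, -145.2, 10.2, 134.9, 149.5], [-62.5, -61.7, -43.2, 52.8, 58.2]]
face 771 [[-128.0, -126.3, -61.5], [-44.8, -0.6, 43.1]]
tubtop [-40.   4.] 130.89649324168892
1.0 [ 0.27947791 -0.89368931  0.64547527]
scene [ 0.4915 -0.2397] 56.6 239.2 443 x-range + side [-148. -148.  -32.  -23.] - side [-148. -147.  146.  148.]
top 203 [[-126.9, -125.8, -120.7, -60.2, -45.8], [-47.1, -34.8, 2.5, 36.2, 47.8]]
deck 963 [[-127.3, -124.9, -61.4, -15.3, -1.0], [-54.1, -47.1, -2.4, 44.4, 52.2]]
rail 445 [[-147.9, -144.0, 35.4, 136.5, 150.1], [-58.6, -54.4, -42.2, 50.0, 58.5]]
face 482 [[-127.3, -125.7, -61.7], [-43.6, 1.2, 44.1]]
tubtop [-40.   4.] 128.4266397261591
1.0 [ 0.09670505 -0.75847134  0.65918576]
```

```bash
python3 -m handwheel '[[[0,0,0,-0.1125,255],[0,0,0,-0.1125,255],[0,0,0,-0.1125,255],[0,0,0,-0.1125,255],[0,0,0,-0.1125,255],[0,0,0,-0.1125,255],[0,0,0,0,255],[0,0,0,0,255]]]' 20
cat > st.py <<'E'
from h import *
C=np.array([.4935,-.2383]);A=np.radians(56.4);e=np.array([np.cos(A),np.sin(A)]);f=np.array([-e[1],e[0]])
def show():
    s=arm.state(); r=R.from_quat(s["ee_rot"]).as_matrix(); p=s["position"]; d=p[:2]-C
    print("t",round(s["time"],2),"TCP",np.round(p,4),"stand xy mm",np.round([d@e*1e3,d@f*1e3],1),"toolx yaw",np.degrees(np.arctan2(r[1,0],r[0,0])).round(2),"toolz",np.round(r[:,2],3),"F stand",np.round([s["force"][:2]@e,s["force"][:2]@f,s["force"][2]],2),"open",round(s["opening"],4),"q",np.round(s["qpos"],2))
    return s,r
def goto(x,y,z):
    s,r=show(); t=np.r_[C+e*x/1e3+f*y/1e3,z/1e3]; print("need tool shift mm",np.round(r.T@(t-s["position"])*1e3,1))
if __name__=="__main__":
    import sys
    goto(*map(float,sys.argv[1:4])) if len(sys.argv)>3 else show()
E
python3 st.py -165 0 231
```

```text
time: 1.57
position: [0.1747, -0.5478, 0.2313]
ee_rot: [0.882, 0.471, 0.0, -0.0]
force: [-0.7, -0.4, -0.1]
opening: 0.0001
t 1.57 TCP [ 0.1747 -0.5478  0.2313] stand xy mm [-434.2   94.2] toolx yaw 56.16 toolz [ 0.  0. -1.] F stand [-0.71  0.38 -0.1 ] open 0.0001 q [-1.4   0.15  1.44  0.    1.55 -0.81]
need tool shift mm [269.6  93.1   0.3]
```

```bash
python3 -m handwheel '[[[0.0337,0.0116,0.01,0,255],[0.0337,0.0116,0.01,0,255],[0.0337,0.0116,0.01,0,255],[0.0337,0.0116,0.01,0,255],[0.0337,0.0116,0.01,0,255],[0.0337,0.0116,0.01,0,255],[0.0337,0.0116,0.01,0,255],[0.0337,0.0116,0.01,0,255]]]'
python3 st.py -165 0 70
python3 - <<'E'
from h import *
im,d=arm.capture("side"); save("side1.png",im[100:300,140:400].repeat(3,0).repeat(3,1)); im,d=arm.capture("wrist"); save("wrist1.png",im)
E
```

```text
time: 2.23
position: [0.4025, -0.3734, 0.151]
ee_rot: [0.883, 0.47, 0.0, 0.0]
force: [0.1, -0.1, 0.1]
opening: -0.0002
t 2.23 TCP [ 0.4025 -0.3734  0.151 ] stand xy mm [-162.9    1. ] toolx yaw 56.09 toolz [ 0. -0. -1.] F stand [-0.01 -0.12  0.12] open -0.0002 q [-0.89  0.14  1.62  0.    1.39 -0.3 ]
need tool shift mm [-2.1  1.  81. ]
```

View pics/side1.png

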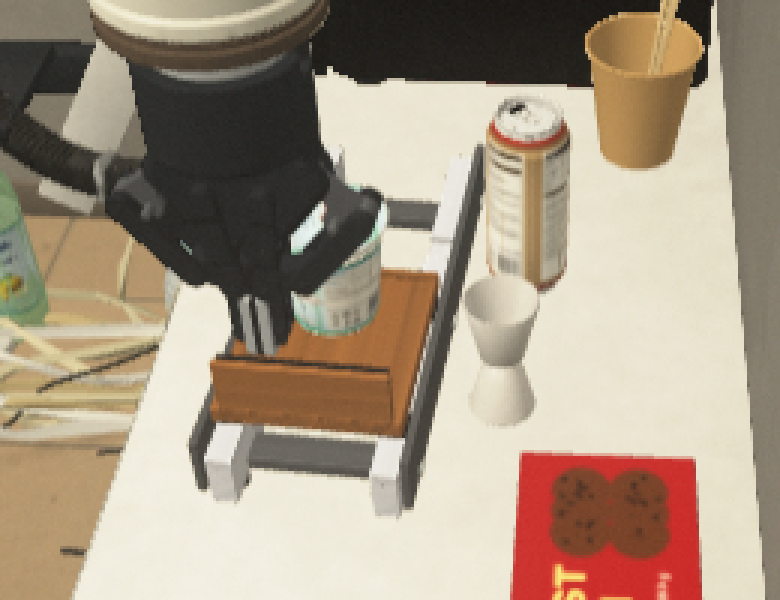

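View pics/wrist1.png

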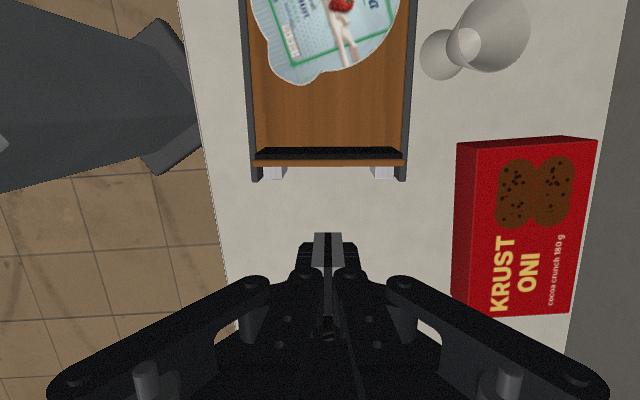

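```bash
python3 - <<'E'
from st import *
K,Rm,t=cal("wrist"); p=-Rm.T@t; print(p,(p[:2]-C)@e,(p[:2]-C)@f,"view",Rm[2])
E
python3 -m handwheel '[[[-0.002,0.001,0.02,0,255],[0,0,0.02,0,255],[0,0,0.02,0,255],[0,0,0.02,0,255],[0,0,0,0,255]]]'
python3 st.py -145 0 70
python3 - <<'E'
from st import *
from fit import stripfit
c=cal("wrist");im,d=arm.capture("wrist"); save("wrist2.png",im)
p,loc=stripfit("wrist",d,c)
P,u,v=pts("wrist",d,d>0,c); r=P[:,:2]-C; L=np.c_[r@e,r@f]*1e3; z=P[:,2]*1e3
near=(abs(L[:,0])<160)&(abs(L[:,1])<70)&(L[:,0]<-70)
for nm,lo,hi in(("top",92,99),("deck",56,64)):
    m=near&(z>lo)&(z<hi); print(nm,m.sum(),np.round(np.percentile(L[m],[1,10,50,90,99],axis=0).T,1).tolist() if m.sum() else "")
E
```

```text
[ 0.44375063 -0.31203813  0.29128967] -0.08894893895202256 0.0006312459342758443 view [-0.15532621 -0.22972384 -0.96078131]
time: 2.75
position: [0.3997, -0.3758, 0.0679]
ee_rot: [0.882, 0.471, -0.0, -0.002]
force: [-0.0, 0.6, -1.7]
opening: -0.0003
t 2.75 TCP [ 0.3997 -0.3758  0.0679] stand xy mm [-166.4    2. ] toolx yaw 56.15 toolz [-0.003  0.004 -1.   ] F stand [ 0.46  0.34 -1.69] open -0.0003 q [-0.89  0.21  1.71 -0.    1.23 -0.3 ]
need tool shift mm [21.4  1.9 -2.1]
wrist [ 0.4922 -0.2406] 56.36 617.9 3867 x-range + side [-143. -142.  -47.  -46.] - side [-143. -142.  -47.  -46.]
top 6093 [[-159.0, -124.3, -120.5, -116.5, -115.8], [-47.6, -38.2, 0.0, 37.9, 47.4]]
deck 23894 [[-115.9, -111.4, -91.8, -74.1, -70.4], [-53.3, -43.6, -0.3, 43.4, 53.2]]
```

View pics/wrist2.png

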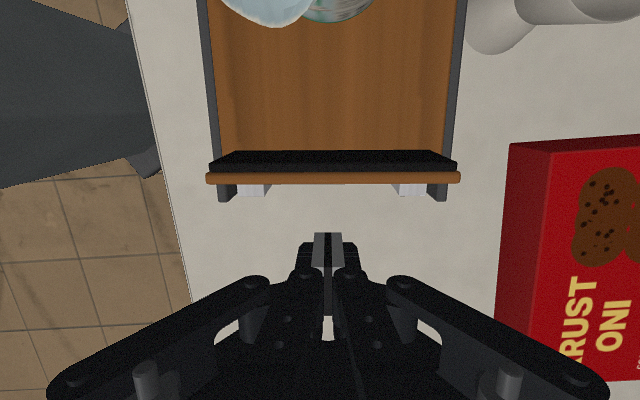

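```bash
python3 -m handwheel '[[[0.01,0.001,-0.001,0,255],[0.008,0.001,-0.001,0,255],[0.003,0,0,0,255],[0.003,0,0,0,255],[0,0,0,0,255]]]'
python3 st.py -145 0 70
python3 -m handwheel '[[[0.003,0,0,0,255],[0.003,0,0,0,255],[0.003,0,0,0,255]]]'
python3 st.py -145 0 70
python3 -m handwheel '[[[0.003,0,0,0,255],[0.003,0,0,0,255],[0.003,0,0,0,255]]]'
python3 st.py -145 0 70
python3 - <<'E'
from st import *
im,d=arm.capture("wrist"); save("wrist3.png",im)
E
```

```text
time: 3.22
position: [0.4166, -0.3576, 0.074]
ee_rot: [0.881, 0.473, 0.0, 0.0]
force: [-0.8, 0.6, -0.2]
opening: -0.0002
t 3.22 TCP [ 0.4166 -0.3576  0.074 ] stand xy mm [-141.9   -2. ] toolx yaw 56.4 toolz [ 0.001 -0.001 -1.   ] F stand [ 0.06  1.04 -0.18] open -0.0002 q [-0.85  0.2   1.71  0.    1.23 -0.26]
need tool shift mm [-3.1 -2.   4. ]
time: 3.47
position: [0.4209, -0.3508, 0.0734]
ee_rot: [0.882, 0.472, -0.0, 0.0]
force: [-3.0, -5.0, 1.8]
opening: -0.0003
t 3.47 TCP [ 0.4209 -0.3508  0.0734] stand xy mm [-133.9   -1.8] toolx yaw 56.35 toolz [-0.    -0.001 -1.   ] F stand [-5.81 -0.23  1.8 ] open -0.0003 q [-0.83  0.2   1.71 -0.    1.23 -0.25]
need tool shift mm [-11.1  -1.8   3.4]
time: 3.72
position: [0.4258, -0.3434, 0.0734]
ee_rot: [0.882, 0.472, -0.0, 0.0]
force: [-3.5, -5.2, 1.1]
opening: 0.0002
t 3.72 TCP [ 0.4258 -0.3434  0.0734] stand xy mm [-125.    -1.8] toolx yaw 56.35 toolz [-0.    -0.001 -1.   ] F stand [-6.25  0.08  1.12] open 0.0002 q [-0.82  0.2   1.71 -0.    1.23 -0.23]
need tool shift mm [-20.   -1.8   3.4]
```

View pics/wrist3.png

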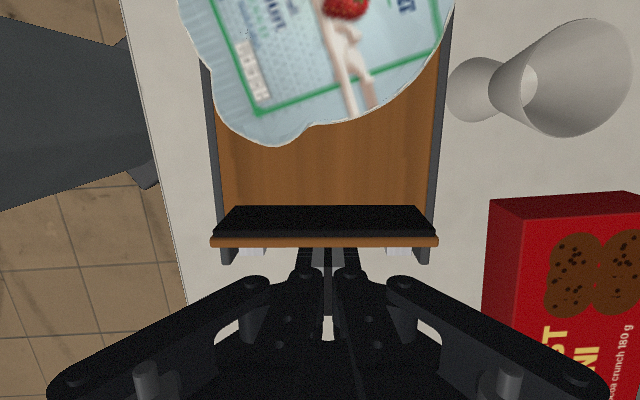

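```bash
python3 -m handwheel '[[[0.003,0,0,0,255],[0.003,0,0,0,255],[0.003,0,0,0,255],[0.003,0,0,0,255],[0.003,0,0,0,255],[0.003,0,0,0,255]]]' >/dev/null
python3 st.py
python3 -m handwheel '[[[0.003,0,0,0,255],[0.003,0,0,0,255],[0.003,0,0,0,255],[0.003,0,0,0,255],[0.003,0,0,0,255]]]'>/dev/null
python3 st.py
cat > look.py <<'E'
from st import *
import sys
k=sys.argv[1]
im,d=arm.capture("side"); save(f"side{k}.png",im[100:300,140:400].repeat(3,0).repeat(3,1))
P,u,v=pts("side",d,d>0); C2=np.array([.4952,-.237]);A2=np.radians(56.4);e2=np.array([np.cos(A2),np.sin(A2)]);f2=np.array([-e2[1],e2[0]])
r=P[:,:2]-C2;L=np.c_[r@e2,r@f2]*1e3;z=P[:,2]*1e3
m=(abs(L[:,0])<90)&(abs(L[:,1])<46)&(z>48)&(z<66)&(L[:,0]>-80)
q=L[m]; print("side deck n",m.sum(),"x max",np.percentile(q[:,0],[1,50,97,99]).round(1),"z",np.percentile(z[m],[5,50,95]).round(1))
A_=np.c_[q[:,0],q[:,1],np.ones(len(q))]; print("plane",np.round(np.linalg.lstsq(A_,z[m],rcond=None)[0],3))
c=cal("wrist");im,d=arm.capture("wrist"); save(f"wrist{k}.png",im)
P,u,v=pts("wrist",d,d>0,c);r=P[:,:2]-C;L=np.c_[r@e,r@f]*1e3;z=P[:,2]*1e3
m=(abs(L[:,0])<90)&(abs(L[:,1])<50)&(z>48)&(z<66); q=L[m]
A_=np.c_[q[:,0],q[:,1],np.ones(len(q))]; print("wrist deck",m.sum(),np.percentile(z[m],[5,50,95]).round(1),np.round(np.linalg.lstsq(A_,z[m],rcond=None)[0],3), "x",np.percentile(q[:,0],[1,99]).round(1))
m=(abs(L[:,1])<50)&(z>80)&(z<100)&(abs(L[:,1])>25)&(abs(L[:,0])<140);print("top",m.sum(),np.percentile(L[m,0],[1,50,99]).round(1),np.percentile(z[m],[50,95]).round(1))
E
python3 look.py 4
```

```text
t 4.27 TCP [ 0.4358 -0.3284  0.0735] stand xy mm [-107.    -1.9] toolx yaw 56.35 toolz [-0.    -0.001 -1.   ] F stand [-6.16  0.41  1.16] open -0.0004 q [-0.79  0.2   1.72 -0.    1.23 -0.2 ]
t 4.68 TCP [ 0.4442 -0.316   0.0735] stand xy mm [-92.   -1.9] toolx yaw 56.35 toolz [-0.    -0.001 -1.   ] F stand [-5.57  0.22  1.56] open -0.0001 q [-0.76  0.19  1.72 -0.    1.23 -0.17]
side deck n 252 x max [-79.9 -15.6  41.6  43.8] z [59.  61.1 63.2]
plane [ 2.0000e-02 -5.1000e-02  5.9451e+01]
wrist deck 16923 [57.8 58.8 60.2] [-1.6000e-02 -2.0000e-03  5.8173e+01] x [-71.2  -9.6]
top 3118 [-79.4 -72.7 -70.4] [93.2 94.5]
```

View pics/side4.png

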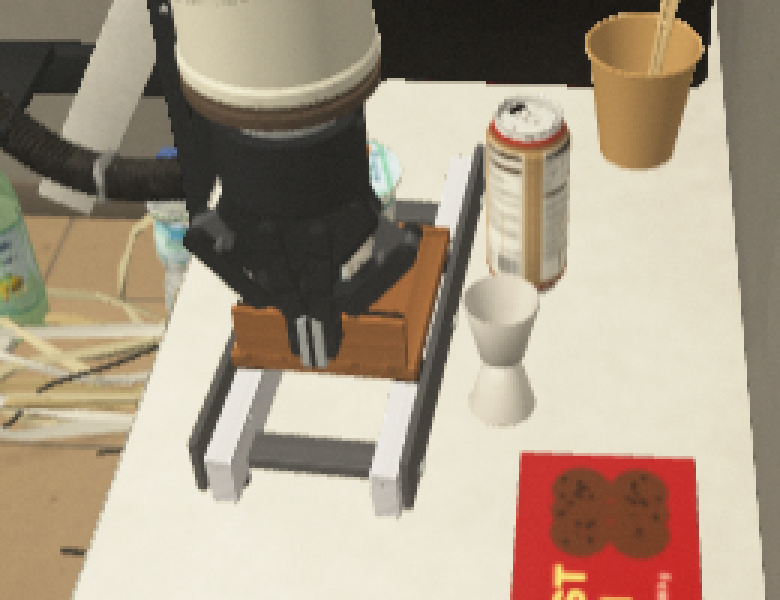

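```bash
python3 -m handwheel '[[[0.002,0,0,0,255],[0.002,0,0,0,255],[0.002,0,0,0,255],[0.002,0,0,0,255],[0.002,0,0,0,255]]]'>/dev/null
python3 st.py
python3 -m handwheel '[[[0.0015,0,0,0,255],[0.0015,0,0,0,255]]]'>/dev/null
python3 st.py
python3 look.py 5
```

```text
t 5.2 TCP [ 0.4496 -0.3076  0.0734] stand xy mm [-82.   -1.8] toolx yaw 56.35 toolz [-0.    -0.001 -1.   ] F stand [-5.9   0.31  2.18] open 0.0003 q [-0.74  0.19  1.72 -0.    1.23 -0.15]
t 5.37 TCP [ 0.4513 -0.3051  0.0734] stand xy mm [-79.   -1.8] toolx yaw 56.36 toolz [-0.    -0.001 -1.   ] F stand [-5.56 -0.83  1.53] open -0.0002 q [-0.74  0.19  1.72 -0.    1.23 -0.15]
side deck n 511 x max [-71.2 -67.5  50.3  55.1] z [51.7 60.5 64.4]
plane [ 3.2000e-02 -1.6000e-02  6.0161e+01]
wrist deck 16943 [57.8 58.8 60.2] [-1.7000e-02 -2.0000e-03  5.8357e+01] x [-58.4   3.1]
top 3120 [-66.7 -60.  -57.7] [93.2 94.4]
```

Still riding (plate top at 94 mm). Continue in 1.5 mm steps, reading the force after each pair.

```bash
python3 -m handwheel '[[[0.0015,0,0,0,255]]]'>/dev/null
python3 st.py|cut -c1-260
python3 -m handwheel '[[[0.0015,0,0,0,255]]]'>/dev/null
python3 st.py|cut -c1-260
python3 look.py 6
```

```text
t 5.55 TCP [ 0.4521 -0.304   0.0734] stand xy mm [-77.6  -1.8] toolx yaw 56.36 toolz [-0.    -0.001 -1.   ] F stand [-5.92 -0.03  2.67] open -0.0001 q [-0.73  0.19  1.72 -0.    1.23 -0.15]
t 5.63 TCP [ 0.4529 -0.3026  0.0734] stand xy mm [-76.   -1.8] toolx yaw 56.35 toolz [-0. -0. -1.] F stand [-6.07 -0.83  1.54] open -0.0002 q [-0.73  0.19  1.72 -0.    1.23 -0.14]
side deck n 514 x max [-68.  -64.6  51.3  57.9] z [51.6 60.6 64.1]
plane [ 4.1000e-02 -5.0000e-03  6.0541e+01]
wrist deck 16993 [57.7 58.7 60. ] [-1.7000e-02 -2.0000e-03  5.8315e+01] x [-55.4   6.6]
top 3121 [-63.6 -56.9 -54.6] [93.1 94.4]
```

```bash
for i in 1; do python3 -m handwheel '[[[0.0015,0,0,0,255]]]'>/dev/null
python3 st.py|cut -c1-240; done
python3 look.py 7 | tail -2
python3 -m handwheel '[[[0.001,0,0,0,255]]]'>/dev/null
python3 st.py|cut -c1-240
python3 look.py 8 | tail -2
```

```text
t 5.82 TCP [ 0.4538 -0.3012  0.0733] stand xy mm [-74.3  -1.7] toolx yaw 56.35 toolz [-0.  0. -1.] F stand [-3.63  0.09  0.75] open 0.0001 q [-0.73  0.19  1.72  0.    1.23 -0.14]
wrist deck 17927 [51.8 52.9 57.8] [-4.5000e-02 -5.0000e-03  5.2003e+01] x [-53.9  15.3]
top 2391 [-61.9 -56.3 -53. ] [87.4 88.6]
t 6.0 TCP [ 0.4544 -0.3004  0.0733] stand xy mm [-73.4  -1.8] toolx yaw 56.36 toolz [-0. -0. -1.] F stand [-5.4  -0.52  0.84] open 0.0005 q [-0.73  0.19  1.72 -0.    1.23 -0.14]
wrist deck 16879 [51.8 52.9 58.1] [-4.9000e-02 -5.0000e-03  5.1865e+01] x [-53.   11.8]
top 2401 [-61.  -55.4 -52.1] [87.4 88.5]
```

```bash
python3 -m handwheel '[[[-0.002,0,0,0,255],[-0.005,0,0,0,255],[-0.015,0,0,0,255],[-0.03,0,0,0,255],[-0.03,0,0,0,255],[0,0,0,0,255]]]'
python3 st.py
python3 - <<'E'
from st import *
c=cal("wrist");im,d=arm.capture("wrist"); save("wrist9.png",im)
P,u,v=pts("wrist",d,d>0,c);r=P[:,:2]-C;L=np.c_[r@e,r@f]*1e3;z=P[:,2]*1e3
m0=(abs(L[:,1])<50)&(z>46)&(z<66)
for a in range(-60,60,8):
    m=m0&(L[:,0]>a)&(L[:,0]<a+8)
    for s in(-1,1):
        k=m&(L[:,1]*s>30)
        if k.sum()>20: print(a,s,k.sum(),np.median(z[k]).round(1))
m=(abs(L[:,1])<50)&(z>75)&(z<100)&(L[:,0]<-40)&(L[:,0]>-80)
for s in (-1,1):
    k=m&(L[:,1]*s>25); print("top",s,np.percentile(L[k,0],[1,50,99]).round(1),np.percentile(z[k],[50,95]).round(1))
E
```

```text
time: 6.6
position: [0.4068, -0.3718, 0.0732]
ee_rot: [0.882, 0.471, -0.0, 0.0]
force: [-1.2, -0.5, 0.2]
opening: 0.0004
t 6.6 TCP [ 0.4068 -0.3718  0.0732] stand xy mm [-159.1   -1.6] toolx yaw 56.25 toolz [-0.    -0.001 -1.   ] F stand [-1.07  0.75  0.22] open 0.0004 q [-0.88  0.21  1.7  -0.    1.23 -0.29]
-44 -1 234 52.9
-44 1 303 52.8
top -1 [-61.6 -58.2 -52.6] [87.5 88.7]
top 1 [-62.  -58.5 -52.9] [87.4 88.8]
```

View pics/wrist9.png

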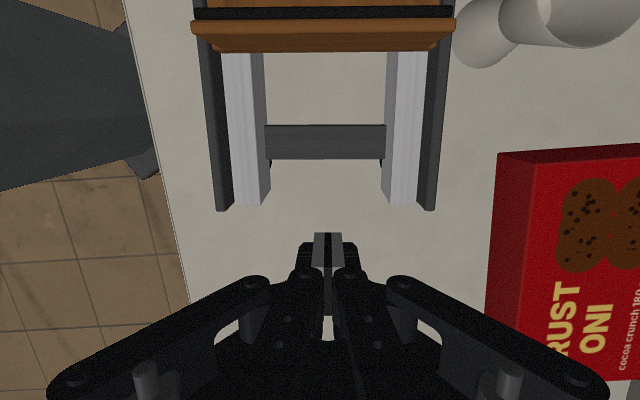

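Released, and the wrist view shows the rear of the board low between the strips. I'll raise and look at the front.

```bash
python3 -m handwheel '[[[-0.01,0,-0.03,0,255],[-0.02,0,-0.035,0,255],[-0.02,0,-0.035,0,255],[-0.03,0,-0.03,0,255],[-0.03,0,-0.02,0,255],[-0.03,0.02,0,0,255],[-0.03,0.02,0,0,255],[0,0,0,0,255]]]'
python3 st.py
python3 - <<'E'
from st import *
for n in("wrist","side","scene"):
    c=cal(n);im,d=arm.capture(n); save(n+"10.png",im if n=="wrist" else im[120:320,180:440].repeat(3,0).repeat(3,1))
    off={"side":np.array([.4952,-.237]),"scene":np.array([.4915,-.2397])}.get(n,C)
    P,u,v=pts(n,d,d>0,c);r=P[:,:2]-off;L=np.c_[r@e,r@f]*1e3;z=P[:,2]*1e3
    m=(abs(L[:,1])<52)&(z>46)&(z<66)&(L[:,0]>-50)&(L[:,0]<68)
    q=L[m]; print(n,m.sum(),"deck med z by x:",[(a,np.median(z[m][(q[:,0]>=a)&(q[:,0]<a+20)&(abs(q[:,1])>38)]).round(1),((q[:,0]>=a)&(q[:,0]<a+20)&(abs(q[:,1])>38)).sum()) for a in range(-50,70,20)])
    m=(abs(L[:,1])<52)&(z>80)&(z<100)&(L[:,0]<-40)&(L[:,0]>-90)
    if m.sum(): print("  top",np.percentile(L[m,0],[1,50,99]).round(1),np.percentile(z[m],[50,95]).round(1))
    m=(abs(L[:,1])<50)&(z>112)&(z<140)&(L[:,0]>-40)&(L[:,0]<90)
    if m.sum(): print("  tub",np.round(cv2.minEnclosingCircle(L[m].astype(np.float32)),1) if 0 else cv2.minEnclosingCircle(L[m].astype(np.float32)),np.median(z[m]))
    for l in("jigger","soda_can","biscuit_box"):
        if n=="wrist":break
        for x in arm.cut_out(l,n)[:1]:
            Q,_,_=pts(n,d,x["pixels"]); print("  ",l,round(x["score"],2),np.median(Q,0).round(3))
E
```

```text
time: 7.32
position: [0.3478, -0.5359, 0.2213]
ee_rot: [0.882, 0.471, -0.0, -0.0]
force: [-0.5, 0.3, -0.9]
opening: 0.0001
t 7.32 TCP [ 0.3478 -0.5359  0.2213] stand xy mm [-328.6  -43.3] toolx yaw 56.24 toolz [-0.  0. -1.] F stand [-0.03  0.58 -0.89] open 0.0001 q [-1.12  0.29  1.29 -0.    1.56 -0.53]
wrist 0 deck med z by x: [(-50, np.float64(nan), np.int64(0)), (-30, np.float64(nan), np.int64(0)), (-10, np.float64(nan), np.int64(0)), (10, np.float64(nan), np.int64(0)), (30, np.float64(nan), np.int64(0)), (50, np.float64(nan), np.int64(0))]
side 750 deck med z by x: [(-50, np.float64(55.4), np.int64(28)), (-30, np.float64(55.2), np.int64(49)), (-10, np.float64(55.2), np.int64(50)), (10, np.float64(55.5), np.int64(52)), (30, np.float64(55.8), np.int64(48)), (50, np.float64(56.4), np.int64(41))]
  top [-65.7 -62.3 -54.3] [88.5 91. ]
  tub ((23.199254989624023, 4.103257179260254), 39.13713073730469) 125.20253085891781
   jigger 0.57 [ 0.551 -0.338  0.061]
   soda_can 0.64 [ 0.613 -0.25   0.091]
   biscuit_box 0.9 [ 0.52  -0.523  0.043]
scene 749 deck med z by x: [(-50, np.float64(52.6), np.int64(6)), (-30, np.float64(52.6), np.int64(29)), (-10, np.float64(52.6), np.int64(66)), (10, np.float64(52.4), np.int64(68)), (30, np.float64(52.3), np.int64(63)), (50, np.float64(53.5), np.int64(53))]
  top [-64.4 -61.2 -53.5] [86.4 88.8]
  tub ((23.340742111206055, 4.1320672035217285), 39.78764343261719) 122.3609681159647
   biscuit_box 0.55 [ 0.511 -0.523  0.041]
  return _methods._mean(a, axis=axis, dtype=dtype,
  ret = ret.dtype.type(ret / rcount)
```

View pics/side10.png

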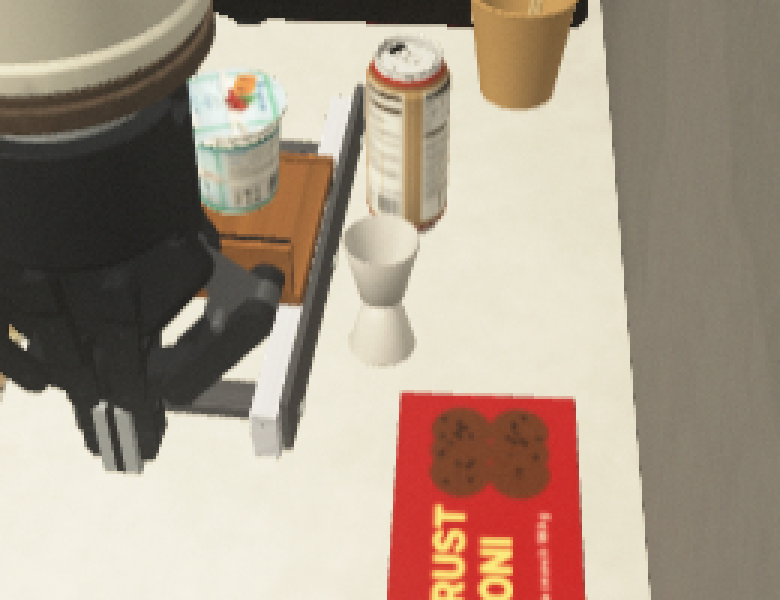

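View pics/wrist10.png

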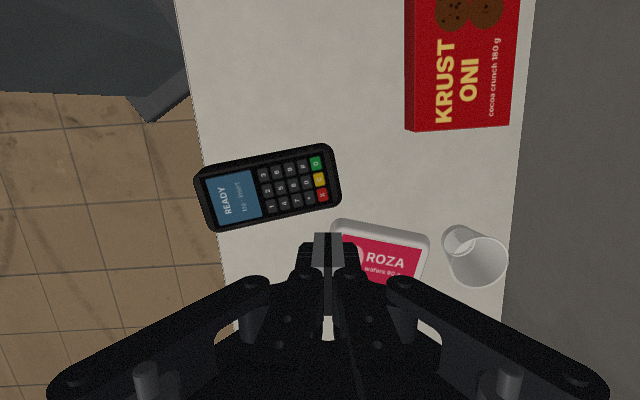

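The deck is flat and about 6 mm lower along its whole length, and the tub stands on it. The bystanders haven't moved and the arm is clear, so I'm handing in.

```bash
python3 -c "
from station import arm
print(arm.job_done()); print(arm.state()['time'])"
```

```text
the job is handed in; nothing more can be done
None
the job is handed in; nothing more can be done
```

The board is home. I pushed it about 62 mm along the rails with the closed fingertips against its end plate, using about 6 N. When it dropped into the notches I backed straight off, raised the arm clear and handed in at about 7.6 s.

**Board:** The wrist camera saw the deck go from 58.7 to 52.9 mm and the plate top from 94.4 to 88.5 mm, which is the 6 mm drop. After I let go, the deck was level to about 1 mm in the side and scene cameras. The outer face of the plate was about 65 mm before home, where it should be.

**Tub and surroundings:** The tub is upright on the board, with its axis about 23 mm past the board's centre. The jigger and can are within 1 mm of where they were in the side camera, and so is the biscuit box.

**Checks that disagreed or were missing:**
- **Camera offsets:** the cameras differ by 2–4 mm in absolute position, so I relied on the drop and the levelness.
- **Tilt while still touching:** one wrist fit suggested a slope, probably because it included points that were not on the deck. The later side and scene views did not confirm it.
- **Scene camera at the end:** it did not report the jigger or can, so the side camera is the only check on those two.

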